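Feel for the slide warmer's latched lane key and release it

TASK

One of the four push keys of the slide warmer was left latched down, so its lane is still switched on. Feel along the row with the fingertips from the left-hand key to the right-hand one: tap all four lightly, one after the other, so that none of them switches; then press the latched key fully down and let it come up, so that all four keys stand up. Press down none of the other keys, and leave the things on and round the warmer where they are; nothing is to be picked up.

Things in the scene. Friction and masses are not known exactly. Their poses are not given: they have to be found in the camera images.
- warmer: fixed slide warmer, white case 200 (x) x 206 mm (y), top 45 mm high, ribbed plate with glass slides behind (51 mm high), key row in front. Origin: centre of the underside; x from keys to plate, y left, z up. Keys at x -0.066, y 0.063, 0.021, -0.021, -0.063; bezel 46.5 mm high. Key tops at z 0.059 up, 0.054 latched, 0.050 at the stop. At the start one key, any of the four, is latched.
- key_1: white push key, cap 26 mm (x) x 22 mm (y), first (left-hand) as seen from the robot. Origin: centre of its top face, z up. Push-push latch, 9 mm travel on a spring: up, it yields at 1.5 N and sinks 3 mm per further N; latched, it yields at 3 N. Let go within 1 mm of its stop (4.5 N) it changes over: up becomes latched, latched springs up. Let go after less than 6 mm (up) or 1.5 mm (latched) it returns as it was.
- key_2: white push key, cap 26 mm (x) x 22 mm (y), second as seen from the robot. Origin: centre of its top face, z up. Push-push latch, 9 mm travel on a spring: up, it yields at 1.5 N and sinks 3 mm per further N; latched, it yields at 3 N. Let go within 1 mm of its stop (4.5 N) it changes over: up becomes latched, latched springs up. Let go after less than 6 mm (up) or 1.5 mm (latched) it returns as it was.
- key_3: white push key, cap 26 mm (x) x 22 mm (y), third as seen from the robot. Origin: centre of its top face, z up. Push-push latch, 9 mm travel on a spring: up, it yields at 1.5 N and sinks 3 mm per further N; latched, it yields at 3 N. Let go within 1 mm of its stop (4.5 N) it changes over: up becomes latched, latched springs up. Let go after less than 6 mm (up) or 1.5 mm (latched) it returns as it was.
- key_4: white push key, cap 26 mm (x) x 22 mm (y), fourth (right-hand) as seen from the robot. Origin: centre of its top face, z up. Push-push latch, 9 mm travel on a spring: up, it yields at 1.5 N and sinks 3 mm per further N; latched, it yields at 3 N. Let go within 1 mm of its stop (4.5 N) it changes over: up becomes latched, latched springs up. Let go after less than 6 mm (up) or 1.5 mm (latched) it returns as it was.
- cell_counter: tall fixed analyser on the desk, 391 mm deep (x) x 254 mm wide (y) x 436 mm high, behind and left of the warmer: pass in front of it, not through it. Origin: centre of the underside
- forceps: steel forceps 125 x 17 x 10 mm, loose, lying across the rear half of the warmer's plate; bystander. Origin: centre of the underside
- pen_stick: felt marker 140 x 9 x 9 mm, loose on the desk left of the warmer; bystander. Origin: centre of the underside
- test_strip_box: black canister 37 x 37 x 63 mm, loose, standing right of the warmer, about 80 mm from the centre of the right-hand key; bystander. Origin: centre of the underside
- timer: white wind-up timer 44 x 66 x 68 mm with a red knob, loose, standing behind the warmer; bystander. Origin: centre of the underside
- stain_a: brown dropper bottle, 33 mm across, 93 mm tall, loose, standing behind the warmer; bystander. Origin: centre of the underside
- stain_b: white dropper bottle with a blue cap, 30 mm across, 87 mm tall, loose, standing behind the warmer; bystander. Origin: centre of the underside
- slide_box: grey slide box 91 x 105 x 37 mm with its lid shut, loose on the desk farther left; bystander. Origin: centre of the underside

How it is judged (in metres and radians):
On the way, in this order (a step that is already met when the one before it is completed fails the run):
1. the first (left-hand) key is tapped (touched with more than 0.3 N, or pushed more than 0.4 mm) ((contact force between the fingers and key_1 above 0.3 N or distance of key_1 from where it was at the start of the episode above 0.0004 m)).
2. the second key is tapped (touched with more than 0.3 N, or pushed more than 0.4 mm) ((contact force between the fingers and key_2 above 0.3 N or distance of key_2 from where it was at the start of the episode above 0.0004 m)).
3. the third key is tapped (touched with more than 0.3 N, or pushed more than 0.4 mm) ((contact force between the fingers and key_3 above 0.3 N or distance of key_3 from where it was at the start of the episode above 0.0004 m)).
4. the fourth (right-hand) key is tapped (touched with more than 0.3 N, or pushed more than 0.4 mm) ((contact force between the fingers and key_4 above 0.3 N or distance of key_4 from where it was at the start of the episode above 0.0004 m)).
5. the latched key has been released: all four keys are up, none more than 1 mm down (z of each of key_1, key_2, key_3, key_4 in the frame of warmer above 0.058 m), for 0.2 s.
At the end, for the whole second after the job is handed in: All four keys stand up, none more than 1 mm below its highest place (all of step 5); the robot touches nothing.
It fails at once if a key that was up at the start is pressed down (more than 6 mm from where it started; the latched key can move only 5 mm) (distance of any of key_1, key_2, key_3, key_4 from where it was at the start of the episode above 0.006 m).
It fails at once if a thing on or round the warmer is moved or lifted more than 15 mm (distance of any of forceps, pen_stick, test_strip_box, timer, stain_a, stain_b, slide_box from where it was at the start of the episode above 0.015 m).
It also fails if it takes over 45 s, if anything falls off the work surface, if the arm or the gripper's body presses on something with over 40 N, if the wrist force passes 120 N, or if a joint passes its speed limit or range.

ROBOT

A 7-joint arm with a two-finger parallel gripper is mounted at the origin on a cart in front of the work surface, level with it; the furniture and walls round the work are solid. World frame = base frame: x ahead of the robot, y to its left, z up, the work surface at z = 0. Lengths are in mm, angles in rad, forces in N, time in s.
With the tool pointing down it reaches from about 350 to 900 mm from the base axis. Payload 19.9 kg.
Tool frame: the origin (TCP) lies between the finger pads; the fingertips stand 8 mm ahead of it and the grasp point (between the pads) lies 11 mm behind it; z points along the fingers, y is the line along which they close (so a half turn about z gives the same grasp; the last joint's range is limited). The gripper opens to 94 mm and grips with 3 to 60 N. Pads are 16 mm wide; open, the fingers measure 119 mm over their backs; the gripper's body (75 mm by 177 mm) begins 78 mm behind the grasp point.
Start: joints at [1.276, 0.417, -0.01, 1.614, 0.005, 1.111, -0.053], TCP at [156.922, -604.959, 213.425] pointing down, gripper open.
Joint ranges: [-2.81, 2.81], [-0.39, 2.02], [-1.27, 1.25], [0.06, 2.57], [-1.19, 4.33], [0.19, 2], [-2.82, 2.82]. Speed limits (rad/s): [1.89, 1.89, 2.39, 2.39, 3.01, 3.01, 3.01].

INTERFACE

Orientations are given as a unit quaternion [w, x, y, z].
In Python, from station import * gives the robot as it stands.
- The arm moves only by the tool arm_command, never from a script. Its argument "moves" is one flat list of numbers, 7 for each row, row after row: the shift along the world's x, y, z in m, then the turn, a rotation vector about the world's x, y, z in rad, then the finger opening in m, from 0 to 0.094. A call has 1 to 12 rows; each row is the pose to reach, as a shift and turn from the pose commanded when the call began; what a row does not reach only later rows make up. A row lasts 1/12 s, in which the tool goes at most 41.7 mm and 7.16 degrees, less where a joint would pass 70% of its speed; a pose out of reach is approached as far as the arm can. A call with a gripper value outside its range is refused whole. The fingers move at their own pace and stop on an object; "force" is the grip in N (left out, the last holds). Time passes only in rows, so rows that repeat a pose let the fingers close. It gives the time, the measured TCP pose, the force, the opening and the grip force at its end, in the units of the state.
- get_state(): the state, without advancing time (a new reading comes with each control period).
- grab_frame(name): name is "scene" or "top" or "wrist"; returns a dict with "pixels" (480x640x3 uint8, red, green, blue), "fx", "fy", "cx", "cy" (pixels), "R" (3x3) and "t" (3): a world point X has camera coordinates R X + t. Camera axes: x right, y down, z forward; pixel columns grow to the right and rows downward; lengths in mm; the calibration is good to about 2 mm. A picture is of the moment at which its call begins. There is no depth.
- close_job(): hands the job in; it is judged then, once.
The state is a dict: "time_s": time; "qpos": joint angles; "dq": joint speeds; "effort": joint torques, N m; "eef_pos": TCP position; "orientation": TCP orientation; "force": force on the tool from outside, world axes, zero at the start; "ft_torque": the same for the moment, N m; "gripper_width": opening from 0.0 (shut) to 1.0 (fully open); "finger_force": force on a finger pad.
Only numpy, scipy, OpenCV 4.12 (cv2) and the standard library are available. Lean on these libraries where they do the work, as an engineer would, in place of code of your own. Each camera call takes 0.05 s, during which the arm holds its last target. There are 200 camera calls.

## Working session

There is one attempt and no reset: what is moved stays moved. The work goes in short steps, Python scripts to look and compute and a tool call to move; the robot and the scene stay as the last step left them, time stands still between calls to the robot, and variables do not carry over. Pictures are saved under pics/ and viewed, at most 10 in all, crops included, and the job is handed in when it is done.

Besides the shell and the picture viewer there is one more tool, called after "Call:" as name(argument=value, ...) on one line, values as JSON. arm_command: Moves the arm, as the interface text tells. Its arguments: {"type":"object","properties":{"moves":{"type":"array"},"force":{"type":"number"}},"required":["moves"]}

```bash
mkdir -p pics
python3 - <<'E'
from station import *
import cv2
for n in ("scene","top"):
    f=grab_frame(n); cv2.imwrite(f"pics/{n}0.png",f["pixels"][:,:,::-1]); print(n,f["fx"],f["cx"],f["cy"],f["R"],f["t"])
s=get_state();print(s)
E
```

```text
scene 495.2756336310277 328.2890183255738 241.25710285859248 [[ 0.76116214 -0.64855197 -0.00354053]
 [-0.47188001 -0.55005252 -0.68903663]
 [ 0.44492859  0.52613931 -0.72471786]] [-459.40341561  314.55286266  791.54223771]
top 501.89921856206746 317.8134304432816 239.0860529889047 [[-0.00558131 -0.99995483 -0.00769359]
 [-0.99755691  0.00610336 -0.06959133]
 [ 0.06963514  0.00728639 -0.99754592]] [ -18.48078831  582.82003587 1326.49422572]
{'time_s': 0.1, 'qpos': array([ 1.27552786,  0.41796401, -0.01032056,  1.6141227 ,  0.00471746,
        1.11071654, -0.05303529]), 'dq': array([-5.56441191e-05, -1.53816441e-03,  1.04473333e-03, -2.93941165e-03,
        1.48151435e-03, -3.70766178e-04, -6.37018768e-04]), 'effort': array([ 1.34430535e-03, -8.52585483e+01,  6.39509652e-01, -4.26689208e+01,
       -4.89588920e-02,  1.65425398e-02,  1.03904201e-04]), 'eef_pos': array([ 156.81547161, -604.64815298,  212.85307064]), 'orientation': array([-5.80494810e-04,  9.91961033e-01,  1.26542312e-01, -1.23562021e-04]), 'force': array([ 0.17919253, -0.51668205,  0.18201871]), 'ft_torque': array([ 0.02075916, -0.03217325,  0.00331363]), 'finger_force': 0.0, 'gripper_width': 0.9960109553616243}
```

View pics/top0.png

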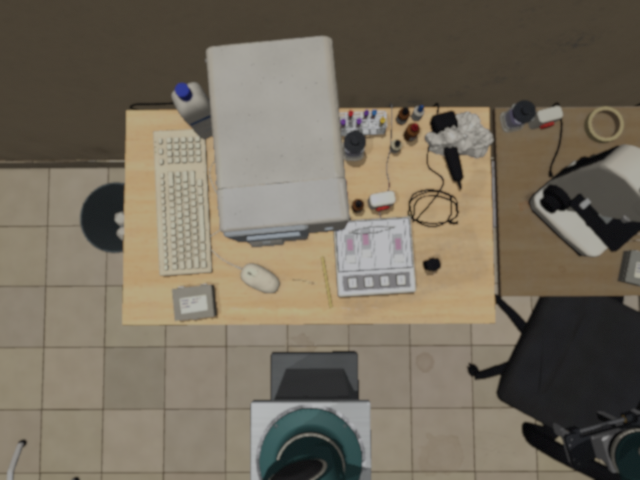

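View pics/scene0.png

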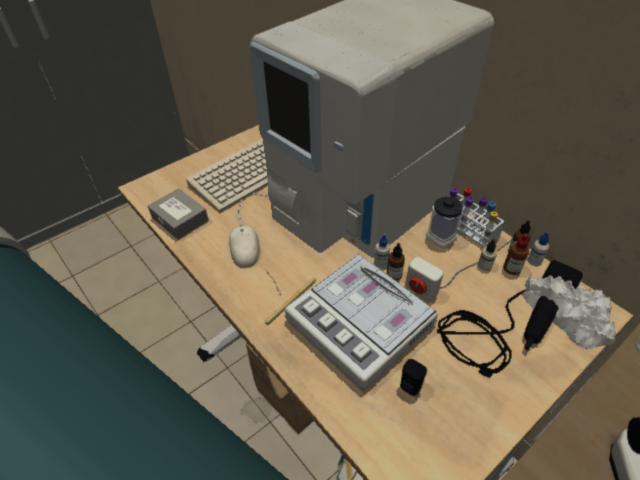

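Top view: the warmer spans cols 336–413 and rows 219–296, with keys near row 281. Scene view: keys at about (311,305), (327,320), (344,337) and (361,351). I'll enlarge both crops and locate the keys.

```bash
cat > h.py <<'E'
import numpy as np, cv2
def ray(f,u,v,z):
    R,t=np.array(f["R"]),np.array(f["t"]); c=-R.T@t
    d=R.T@np.array([(u-f["cx"])/f["fx"],(v-f["cy"])/f["fy"],1]); return c+d*(z-c[2])/d[2]
def proj(f,X):
    p=np.array(f["R"])@X+np.array(f["t"]); return p[0]/p[2]*f["fx"]+f["cx"],p[1]/p[2]*f["fy"]+f["cy"]
E
python3 - <<'E'
from station import *
from h import *
f=grab_frame("top");g=grab_frame("scene")
a=cv2.resize(f["pixels"][210:305,325:445],None,fx=6,fy=6,interpolation=cv2.INTER_CUBIC)[:,:,::-1]
b=cv2.resize(g["pixels"][275:385,275:435],None,fx=5,fy=5,interpolation=cv2.INTER_CUBIC)[:,:,::-1]
cv2.imwrite("pics/ta.png",a);cv2.imwrite("pics/sb.png",b)
# white key blobs inside dark bezel in the top view
gr=cv2.cvtColor(f["pixels"],cv2.COLOR_RGB2GRAY)[272:292,338:413]
gr=cv2.resize(gr,None,fx=4,fy=4,interpolation=cv2.INTER_CUBIC)
_,m=cv2.threshold(gr,0,255,cv2.THRESH_OTSU)
n,_,st,ce=cv2.connectedComponentsWithStats(m)
for s,c in zip(st,ce):
    if 80<s[4]<2500: 
        u,v=338+(c[0]-1.5)/4,272+(c[1]-1.5)/4; print(s,u.round(1),v.round(1),ray(f,u,v,58).round(1))
E
```

```text
[ 237   13   33   38 1139] 400.9 279.5 [ 473.9 -236.7   58. ]
[ 171   17   34   38 1103] 384.4 280.5 [ 471.5 -194.    58. ]
[ 107   21   34   38 1111] 368.5 281.5 [ 469.1 -152.8   58. ]
[  42   25   33   38 1109] 352.2 282.5 [ 466.8 -110.6   58. ]
```

View pics/ta.png

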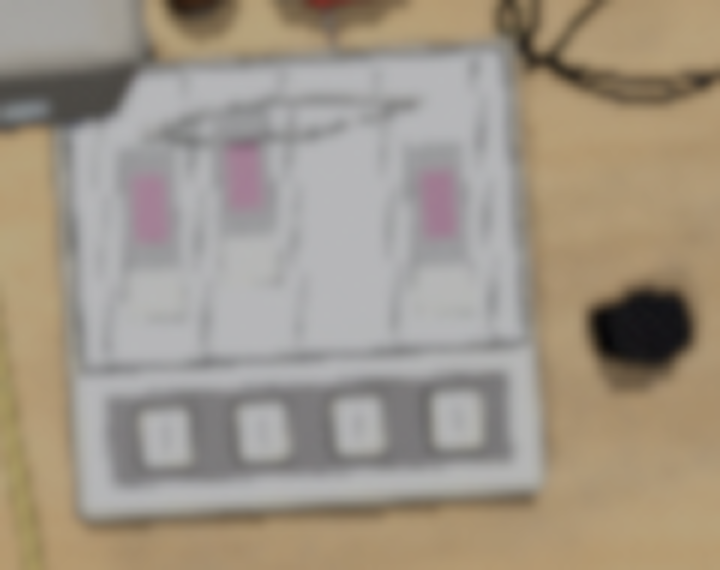

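View pics/sb.png

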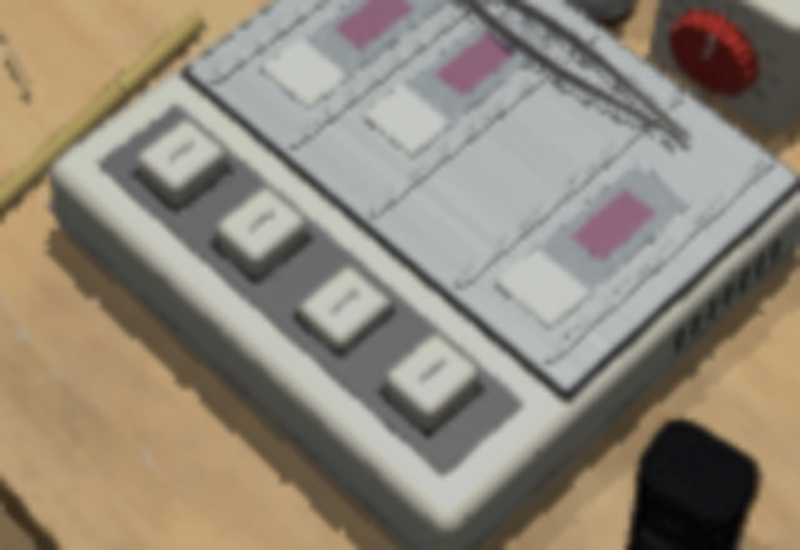

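Keys at z≈58: k1 (467,-111), k2 (469,-153), k3 (471,-194), k4 (474,-237). In the scene crop all four look nearly alike, so the taps must tell which one is latched. I'll close the fingers and move over key 1, staying high.

Call:
arm_command(moves=[0.01, 0.016, 0, 0, 0, 0, 0, 0.03, 0.048, 0, 0, 0, 0, 0, 0.05, 0.08, 0, 0, 0, 0, 0, 0.07, 0.112, 0, 0, 0, 0, 0, 0.09, 0.144, 0, 0, 0, 0, 0, 0.11, 0.176, 0, 0, 0, 0, 0, 0.13, 0.208, 0, 0, 0, 0, 0, 0.15, 0.24, 0, 0, 0, 0, 0, 0.17, 0.272, 0, 0, 0, 0, 0, 0.19, 0.304, 0, 0, 0, 0, 0, 0.21, 0.336, 0, 0, 0, 0, 0, 0.23, 0.366, 0, 0, 0, 0, 0], force=10)

```text
time_s: 1.2
eef_pos: [387.5, -237.0, 213.6]
orientation: [0.0, 0.992, 0.127, 0.0]
force: [0.6, -1.0, -1.2]
gripper_width: 0.186
finger_force: 0.0
```

Call:
arm_command(moves=[0.02, 0.032, 0, 0, 0, -0.05, 0, 0.04, 0.064, 0, 0, 0, -0.1, 0, 0.06, 0.096, -0.01, 0, 0, -0.15, 0, 0.075, 0.12, -0.03, 0, 0, -0.2, 0, 0.08, 0.128, -0.05, 0, 0, -0.2, 0, 0.08, 0.128, -0.07, 0, 0, -0.2, 0, 0.08, 0.128, -0.09, 0, 0, -0.2, 0, 0.08, 0.128, -0.11, 0, 0, -0.2, 0, 0.08, 0.128, -0.12, 0, 0, -0.2, 0, 0.08, 0.128, -0.12, 0, 0, -0.2, 0, 0.08, 0.128, -0.12, 0, 0, -0.2, 0])

```text
time_s: 2.12
eef_pos: [466.9, -110.9, 93.7]
orientation: [-0.0, 1.0, 0.027, -0.0]
force: [-0.1, -0.1, 0.6]
gripper_width: 0.004
finger_force: 0.0
```

Run:
```python
from station import *
from h import *
s=get_state();print(s["eef_pos"],s["orientation"],s["force"],s["gripper_width"])
f=grab_frame("wrist");g=grab_frame("scene")
print(f["R"],f["t"],f["fx"])
for i,k in enumerate([(467,-111,58),(469,-153,58),(471.5,-194,58),(474,-237,58)]): print(proj(f,k))
b=cv2.resize(g["pixels"][260:385,265:425],None,fx=4,fy=4,interpolation=cv2.INTER_CUBIC)
o=np.hstack([cv2.resize(f["pixels"],(400,300)),cv2.resize(b,(400,300))])
cv2.imwrite("pics/w1.png",o[:,:,::-1])
```

```text
[ 466.93757534 -110.93582005   93.69216515] [-1.50960059e-04  9.99638634e-01  2.68797241e-02 -2.44986154e-04] [-0.09155801 -0.11513507  0.62327214] 0.0036832995596458927
[[ 5.37602521e-02 -9.98553843e-01 -2.40524970e-04]
 [-9.61852937e-01 -5.18490453e-02  2.68608645e-01]
 [-2.68232666e-01 -1.42091188e-02 -9.63249364e-01]] [-135.81728241  447.84094818  399.33496667] 361.36897114219255
(np.float64(317.7569494514794), np.float64(275.2963187846978))
(np.float64(386.87282435163064), np.float64(275.70474674684374))
(np.float64(454.4463225748257), np.float64(275.2595672869162))
(np.float64(525.33253738646), np.float64(274.98041380117905))
```

View pics/w1.png

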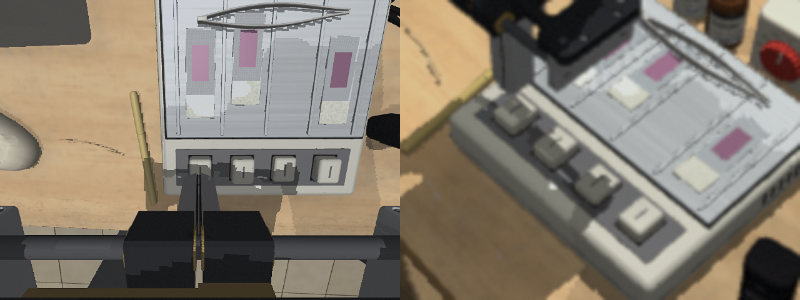

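The wrist view confirms the fingers are over key 1, with the other caps at about cols 387, 454 and 520 of the full frame, as predicted. Tapping key 1, aiming for the tip at about z 57.

Call:
arm_command(moves=[0.002, 0, -0.01, 0, 0, 0, 0, 0.002, 0, -0.02, 0, 0, 0, 0, 0.002, 0, -0.024, 0, 0, 0, 0, 0.002, 0, -0.026, 0, 0, 0, 0, 0.002, 0, -0.0275, 0, 0, 0, 0, 0.002, 0, -0.0285, 0, 0, 0, 0, 0.002, 0, -0.0285, 0, 0, 0, 0, 0.002, 0, -0.0285, 0, 0, 0, 0])

```text
time_s: 2.88
eef_pos: [468.9, -110.9, 65.0]
orientation: [-0.0, 1.0, 0.027, -0.0]
force: [-2.0, 0.1, 2.6]
gripper_width: 0.001
finger_force: 1.1
```

Run:
```python
from station import *
for i in range(4):
    s=get_state();print(s["eef_pos"].round(2),s["force"].round(2),s["ft_torque"].round(3)); grab_frame("wrist")
```

```text
[ 468.91 -110.95   65.04] [-2.    0.14  2.57] [ 0.112  0.438 -0.013]
[ 468.99 -111.     65.11] [-1.96  0.48  3.37] [ 0.107  0.386 -0.004]
[ 469.03 -110.93   65.14] [-1.79  0.49  2.47] [0.13  0.436 0.019]
[ 468.98 -110.95   65.1 ] [-2.26 -0.2   2.39] [0.137 0.464 0.013]
```

Key 1 pushes back with about 2.5 N at tip z 57, so it is up. Now key 2.

Call:
arm_command(moves=[0, 0, 0.007, 0, 0, 0, 0, 0, 0, 0.017, 0, 0, 0, 0, 0.001, -0.015, 0.017, 0, 0, 0, 0, 0.002, -0.035, 0.017, 0, 0, 0, 0, 0.0024, -0.042, 0.017, 0, 0, 0, 0, 0.0024, -0.042, 0.01, 0, 0, 0, 0, 0.0024, -0.042, 0.004, 0, 0, 0, 0, 0.0024, -0.042, 0.002, 0, 0, 0, 0, 0.0024, -0.042, 0.001, 0, 0, 0, 0, 0.0024, -0.042, 0, 0, 0, 0, 0, 0.0024, -0.042, 0, 0, 0, 0, 0, 0.0024, -0.042, 0, 0, 0, 0, 0])

```text
time_s: 4.08
eef_pos: [471.3, -152.5, 65.0]
orientation: [-0.0, 1.0, 0.027, -0.0]
force: [-0.6, 0.8, 1.6]
gripper_width: 0.006
finger_force: 1.1
```

```bash
cat > r.py <<'E'
from station import *
for i in range(3):
    s=get_state();print(s["eef_pos"].round(2),s["force"].round(2),s["ft_torque"].round(3)); grab_frame("wrist")
E
python3 r.py
```

```text
[ 471.34 -152.46   64.96] [-0.55  0.83  1.61] [0.356 0.214 0.059]
[ 471.43 -152.6    65.04] [-0.86  0.54  2.85] [ 0.401  0.145 -0.068]
[ 471.49 -152.68   65.08] [-0.69  1.74  2.71] [0.46  0.064 0.009]
```

Key 2 is up too (about 2.4 N). Now key 3.

Call:
arm_command(moves=[0, 0, 0.007, 0, 0, 0, 0, 0, 0, 0.017, 0, 0, 0, 0, 0.001, -0.015, 0.017, 0, 0, 0, 0, 0.002, -0.035, 0.017, 0, 0, 0, 0, 0.0024, -0.042, 0.017, 0, 0, 0, 0, 0.0024, -0.042, 0.01, 0, 0, 0, 0, 0.0024, -0.042, 0.004, 0, 0, 0, 0, 0.0024, -0.042, 0.002, 0, 0, 0, 0, 0.0024, -0.042, 0.001, 0, 0, 0, 0, 0.0024, -0.042, 0, 0, 0, 0, 0, 0.0024, -0.042, 0, 0, 0, 0, 0, 0.0024, -0.042, 0, 0, 0, 0, 0])

```text
time_s: 5.23
eef_pos: [473.8, -194.6, 65.0]
orientation: [-0.0, 1.0, 0.027, 0.0]
force: [-0.4, 0.4, 0.7]
gripper_width: 0.006
finger_force: 0.0
```

```bash
python3 r.py
```

```text
[ 473.83 -194.62   64.99] [-0.44  0.39  0.65] [ 0.029 -0.048  0.009]
[ 473.81 -194.76   65.04] [0.87 0.07 0.02] [ 0.08   0.    -0.062]
[ 473.85 -194.86   65.09] [ 0.64 -0.88  0.18] [-0.012  0.028 -0.044]
```

There is no contact at this height, so key 3 is the latched one. Going a little lower to tap it, less than 1 mm into the cap.

Call:
arm_command(moves=[0, 0, -0.001, 0, 0, 0, 0, 0, 0, -0.002, 0, 0, 0, 0, 0, 0, -0.003, 0, 0, 0, 0, 0, 0, -0.0036, 0, 0, 0, 0, 0, 0, -0.0036, 0, 0, 0, 0, 0, 0, -0.0036, 0, 0, 0, 0])

```text
time_s: 5.88
eef_pos: [473.8, -195.0, 61.4]
orientation: [-0.0, 1.0, 0.027, 0.0]
force: [-0.3, -0.4, 3.6]
gripper_width: 0.005
finger_force: 1.7
```

```bash
python3 r.py
```

```text
[ 473.77 -195.     61.37] [-0.28 -0.42  3.57] [0.044 0.104 0.004]
[ 473.77 -194.99   61.4 ] [-0.35 -0.29  3.12] [0.045 0.15  0.029]
[ 473.75 -194.99   61.39] [ 0.19 -0.11  3.02] [-0.015  0.139  0.008]
```

Key 3 touched at about 3.2 N, confirming it is latched. Now up, over to key 4, and a light tap there.

Call:
arm_command(moves=[0, 0, 0.008, 0, 0, 0, 0, 0, 0, 0.0206, 0, 0, 0, 0, 0.001, -0.015, 0.0206, 0, 0, 0, 0, 0.002, -0.035, 0.0206, 0, 0, 0, 0, 0.0024, -0.042, 0.0206, 0, 0, 0, 0, 0.0024, -0.042, 0.0136, 0, 0, 0, 0, 0.0024, -0.042, 0.0076, 0, 0, 0, 0, 0.0024, -0.042, 0.0056, 0, 0, 0, 0, 0.0024, -0.042, 0.0046, 0, 0, 0, 0, 0.0024, -0.042, 0.0036, 0, 0, 0, 0, 0.0024, -0.042, 0.0036, 0, 0, 0, 0, 0.0024, -0.042, 0.0036, 0, 0, 0, 0])

```text
time_s: 7.03
eef_pos: [476.2, -236.5, 65.0]
orientation: [-0.0, 1.0, 0.027, -0.0]
force: [-0.6, 1.7, 2.8]
gripper_width: 0.006
finger_force: 1.1
```

```bash
python3 r.py
```

```text
[ 476.23 -236.5    64.99] [-0.64  1.67  2.83] [0.36  0.145 0.02 ]
[ 476.3  -236.61   65.06] [0.37 1.42 2.67] [0.442 0.15  0.019]
[ 476.29 -236.72   65.09] [0.1  1.92 1.7 ] [0.407 0.103 0.025]
```

Key 4 is up (about 2.4 N). Back to key 3 to press it to the stop.

Call:
arm_command(moves=[0, 0, 0.007, 0, 0, 0, 0, 0, 0, 0.017, 0, 0, 0, 0, -0.001, 0.015, 0.017, 0, 0, 0, 0, -0.002, 0.035, 0.017, 0, 0, 0, 0, -0.0024, 0.042, 0.017, 0, 0, 0, 0, -0.0024, 0.042, 0.008, 0, 0, 0, 0, -0.0024, 0.042, -0.002, 0, 0, 0, 0, -0.0024, 0.042, -0.004, 0, 0, 0, 0, -0.0024, 0.042, -0.006, 0, 0, 0, 0, -0.0024, 0.042, -0.007, 0, 0, 0, 0, -0.0024, 0.042, -0.0074, 0, 0, 0, 0, -0.0024, 0.042, -0.0074, 0, 0, 0, 0])

```text
time_s: 8.18
eef_pos: [474.9, -196.3, 58.2]
orientation: [0.001, 1.0, 0.026, 0.001]
force: [2.3, -1.4, 8.8]
gripper_width: 0.003
finger_force: 4.6
```

```bash
python3 r.py
```

```text
[ 474.95 -196.3    58.18] [ 2.26 -1.39  8.84] [-0.064 -0.217  0.008]
[ 474.9  -196.29   58.15] [-1.18  0.64 43.11] [-0.081 -0.088  0.058]
[ 474.91 -196.31   58.18] [ 2.08 -0.55  2.44] [-0.064 -0.174 -0.02 ]
```

At the stop. Lifting clear.

Call:
arm_command(moves=[0, 0, 0.004, 0, 0, 0, 0, 0, 0, 0.012, 0, 0, 0, 0, 0, 0, 0.025, 0, 0, 0, 0, 0, 0, 0.05, 0, 0, 0, 0, -0.02, 0, 0.08, 0, 0, 0, 0, -0.05, 0, 0.1, 0, 0, 0, 0, -0.08, 0, 0.12, 0, 0, 0, 0, -0.1, 0, 0.13, 0, 0, 0, 0, -0.1, 0, 0.13, 0, 0, 0, 0, -0.1, 0, 0.13, 0, 0, 0, 0])

```text
time_s: 9.17
eef_pos: [373.3, -195.7, 188.3]
orientation: [0.001, 1.0, 0.026, 0.0]
force: [0.9, 0.5, -0.4]
gripper_width: 0.008
finger_force: 0.0
```

Run:
```python
from station import *
from h import *
f=grab_frame("wrist");g=grab_frame("scene")
b=cv2.resize(g["pixels"][275:385,275:435],(400,300),interpolation=cv2.INTER_CUBIC)
cv2.imwrite("pics/w2.png",np.hstack([cv2.resize(f["pixels"],(400,300)),b])[:,:,::-1])
s=get_state();print(s["eef_pos"],s["force"])
```

```text
[ 374.0806716  -195.09049695  187.32322901] [ 0.21398889 -0.10767872  0.3566922 ]
```

View pics/w2.png

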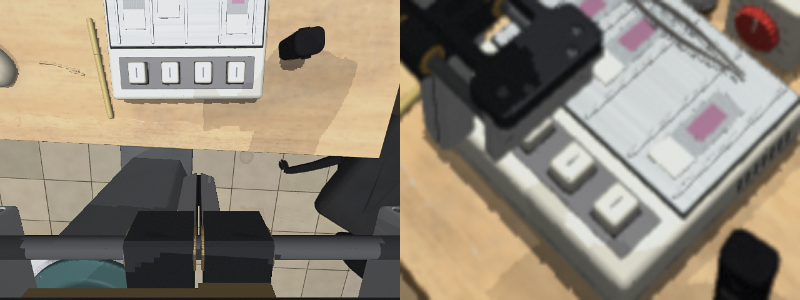

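The wrist view shows all four keys in line (row 72, cols 138–235 of the half picture) and the bystanders in place. The keys' height isn't obvious from this, so I'll check key 3's shift in the scene view against the first picture.

Run:
```python
from station import *
from h import *
g=grab_frame("scene")["pixels"][:,:,::-1];a=cv2.imread("pics/scene0.png")
for n,(u,v) in {"k3":(344,337),"k4":(361,351)}.items():
    T=a[v-9:v+10,u-9:u+10]; S=g[v-15:v+16,u-15:u+16]
    k=4;T,S=[cv2.Canny(cv2.resize(i,None,fx=k,fy=k,interpolation=cv2.INTER_CUBIC),40,120) for i in (T,S)]
    T,S=[cv2.GaussianBlur(i,(0,0),3) for i in (T,S)]
    _,m,_,p=cv2.minMaxLoc(cv2.matchTemplate(S,T,cv2.TM_CCOEFF_NORMED)); print(n,round(m,2),p[0]/k-6,p[1]/k-6)
```

```text
k3 0.61 -0.25 -1.5
k4 0.74 0.0 -0.25
```

Key 3's cap has moved up about 1.5 px (5 mm would be about 1.9 px), while key 4 has not moved. Key 3 has sprung up, so I'm handing in.

```bash
python3 -c "
from station import *
print(close_job())"
```

```text
the job is handed in; nothing more can be done
None
```

I tapped all four keys from left to right, found key 3 latched, and pressed it to its stop; the camera check shows it sprang up, and I handed the job in with the arm clear (no verdict was returned).

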